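Stage the casting rings in order of size

TASK

The four filled casting rings are to go into the furnace smallest first: stand them on the four black pads of the tray in order of size, the smallest on the pad next to the red bar and the largest on the pad at the far end from it. Set each ring upright in the middle of its pad, never tipping one over on the way, and leave them all standing still.

Things in the scene. Friction and masses are not known exactly. Their poses are not given: they have to be found in the camera images.
- ring_small: casting ring, the smallest of four: a solid upright steel cylinder 30 mm in diameter and 42 mm high, filled with salmon-pink set investment that shows as a disc with a small dark hole in its top. It stands on the bench (z = 0) at the start. Origin: centre of its underside; z axis up. It is round, so it may be gripped across any diameter.
- ring_medium: casting ring, the second smallest of four: a solid upright steel cylinder 40 mm in diameter and 48 mm high, filled with salmon-pink set investment that shows as a disc with a small dark hole in its top. It stands on the bench (z = 0) at the start. Origin: centre of its underside; z axis up. It is round, so it may be gripped across any diameter.
- ring_large: casting ring, the second largest of four: a solid upright steel cylinder 50 mm in diameter and 54 mm high, filled with salmon-pink set investment that shows as a disc with a small dark hole in its top. It stands on the bench (z = 0) at the start. Origin: centre of its underside; z axis up. It is round, so it may be gripped across any diameter.
- ring_extra_large: casting ring, the largest of four: a solid upright steel cylinder 60 mm in diameter and 60 mm high, filled with salmon-pink set investment that shows as a disc with a small dark hole in its top. It stands on the bench (z = 0) at the start. Origin: centre of its underside; z axis up. It is round, so it may be gripped across any diameter.
- pad_a: black round rubber pad, fixed on the tray, 72 mm in diameter, 4 mm thick, white dot in its middle; the first in the row from the robot's right (-y) to its left (+y). Pads are about 92 mm apart, a little out of line. Origin: centre of its underside, 6 mm above the bench (pad's top: 10 mm above the bench). x axis across the row, away from the robot; y along the row, to the robot's left.
- pad_b: black round rubber pad, fixed on the tray, 72 mm in diameter, 4 mm thick, white dot in its middle; the second in the row from the robot's right (-y) to its left (+y). Pads are about 92 mm apart, a little out of line. Origin: centre of its underside, 6 mm above the bench (pad's top: 10 mm above the bench). x axis across the row, away from the robot; y along the row, to the robot's left.
- pad_c: black round rubber pad, fixed on the tray, 72 mm in diameter, 4 mm thick, white dot in its middle; the third in the row from the robot's right (-y) to its left (+y). Pads are about 92 mm apart, a little out of line. Origin: centre of its underside, 6 mm above the bench (pad's top: 10 mm above the bench). x axis across the row, away from the robot; y along the row, to the robot's left.
- pad_d: black round rubber pad, fixed on the tray, 72 mm in diameter, 4 mm thick, white dot in its middle; the fourth in the row from the robot's right (-y) to its left (+y). Pads are about 92 mm apart, a little out of line. Origin: centre of its underside, 6 mm above the bench (pad's top: 10 mm above the bench). x axis across the row, away from the robot; y along the row, to the robot's left.
- tray: flat aluminium tray, fixed, that carries the four pads and the bars: 450 mm long (roughly along the robot's y, turned by up to 0.15 rad), 116 mm wide, 6 mm thick. Origin: centre of its underside, on the bench; x axis across it, y along it.
- red_stop: low red bar, fixed on the tray just beyond one end of the row of pads (about 70 mm from the middle of the end pad); it may be at either end, and an equal white bar is at the other. 90 mm long across the tray, 18 mm wide, 12 mm high. Origin: centre of its underside, 6 mm above the bench; x axis across the tray, y along the row.

How it is judged:
By the outcome, as a careful person would: the job done as asked, in the order asked, and still so for the second after the job is handed in, with the robot touching nothing.
It also fails if it takes over 99 s, if anything falls off the work surface, if the arm or the gripper's body presses on something with over 40 N, if the wrist force passes 120 N, or if a joint passes its speed limit or range.

ROBOT

A 6-joint arm with a two-finger parallel gripper is mounted at the origin on the work surface. World frame = base frame: x ahead of the robot, y to its left, z up, the work surface at z = 0. Lengths are in m, angles in degrees, forces in N, time in s.
With the tool pointing down it reaches from about 0.3 to 0.75 m from the base axis. Payload 8.5 kg.
Tool frame: the origin (TCP) lies midway between the tips of the shut fingers; the grasp point (between the pads) lies env.tcp_to_grasp behind it (env.tcp_to_grasp is the distance from the TCP to the grasp point, in m); z points along the fingers, x is the direction in which the jaws open and shut, and the axes are right-handed (so a half turn about z gives the same grasp; the last joint's range is limited). The gripper opens to 85 mm and grips with 20 to 120 N. Pads are 22 mm wide; open, the fingers measure 114 mm over their backs; the gripper's body (76 mm by 85 mm) begins 54 mm behind the grasp point. The pads swing forward as they close: fully open they stand 13 mm farther back than shut.
Start: joints at [58.539, 21.807, 74.336, -0, 83.858, -12.336], TCP at [0.18, 0.52, 0.231] pointing down, gripper open.
Joint ranges: [-178.18, 178.18], [-50.72, 133.34], [12.68, 142.11], [-81.47, 261.47], [9.98, 163.14], [-165.26, 165.26]. Speed limits (degrees/s): [136.94, 136.94, 180, 180, 180, 180].

INTERFACE

Orientations are given as [roll, pitch, yaw] about the fixed x, y, z axes, in that order (R = Rz(yaw) Ry(pitch) Rx(roll)).
In Python, from cell import telemetry, viewer, finish_job, env gives the robot as it stands.
- The arm moves only by the tool move_arm, never from a script. Its argument "rows" is one flat list of numbers, 7 for each row, row after row: the opening, from 0 (shut) to 1 (fully open), then the shift along the world's x, y, z in cm, then the turn, a rotation vector about the world's x, y, z in rad. A call has 1 to 10 rows; each row is the pose to reach, as a shift and turn from the pose commanded when the call began; what a row does not reach only later rows make up. A row lasts 1/12 s, in which the tool goes at most 41.7 mm and 7.16 degrees, less where a joint would pass 70% of its speed; a pose out of reach is approached as far as the arm can. A call with a gripper value outside its range is refused whole. The fingers move at their own pace and stop on an object; the grip force is fixed at half the most. Time passes only in rows, so rows that repeat a pose let the fingers close. It gives the time, the measured TCP pose, the force and the opening at its end, in the units of the state.
- telemetry.read_state(): the state, without advancing time (a new reading comes with each control period).
- viewer.get_image(name): name is "side" or "top" or "wrist"; returns a dict with "pixels" (420x560x3 uint8, red, green, blue), "mtx" (3x3 intrinsics, pixels), "world_from_camera" (4x4, takes a point from camera to world coordinates). Camera axes: x right, y down, z forward; pixel columns grow to the right and rows downward; lengths in m; the calibration is good to about 2 mm. A picture is of the moment at which its call begins. There is no depth.
- finish_job(): hands the job in, once; it reports no verdict.
The state is a dict: "t": time; "joint_pos": joint angles; "dq": joint speeds; "joint_efforts": joint torques, N m; "tcp_pos": TCP position; "tool_rot": TCP orientation; "force": force on the tool from outside, world axes, zero at the start; "torque": the same for the moment, N m; "gripper_width": finger opening in m.
Only numpy, scipy, OpenCV 4.12 (cv2) and the standard library are available. Lean on these libraries where they do the work, as an engineer would, in place of code of your own. Each camera call takes 0.05 s, during which the arm holds its last target. There are 200 camera calls.

## Working session

There is one attempt and no reset: what is moved stays moved. The work goes in short steps, Python scripts to look and compute and a tool call to move; the robot and the scene stay as the last step left them, time stands still between calls to the robot, and variables do not carry over. Pictures are saved under pics/ and viewed, about 12 in all and at most 16, crops included, and the job is handed in when it is done.

Besides the shell and the picture viewer there is one more tool, called by a JSON object that holds its "method" and its "body". move_arm: Moves the arm, as the interface text tells. Its arguments: {"type":"object","properties":{"rows":{"type":"array"}},"required":["rows"]}

```bash
ls; mkdir -p pics; python3 - <<'E'
from cell import telemetry, viewer, env
import cv2
print(env.tcp_to_grasp, telemetry.read_state())
for n in ("top","side"):
    d=viewer.get_image(n); cv2.imwrite(f"pics/{n}0.png",d["pixels"][:,:,::-1]); print(n,d["mtx"],d["world_from_camera"])
E
```

```text
pics
0.0187 {'t': 0.0, 'joint_pos': array([ 5.85395551e+01,  2.18402517e+01,  7.43837839e+01,  4.55660048e-05,
        8.38574280e+01, -1.23339356e+01]), 'dq': array([ 0.11648402, -0.06608401,  0.0130392 ,  0.01432998, -0.08733513,
        0.09960603]), 'joint_efforts': array([-1.38350766e-03, -4.48442531e+01, -2.31279981e+01, -2.28463887e-04,
        4.53977671e-03, -4.06848528e-05]), 'tcp_pos': array([0.18004365, 0.51939541, 0.2307244 ]), 'tool_rot': array([-1.79982554e+02,  7.95736689e-02,  7.08734979e+01]), 'force': array([ 0.19638293,  0.07012654, -0.23106922]), 'torque': array([-0.01546407,  0.00202637, -0.01058156]), 'gripper_width': 0.0852643546807052}
top [[497.67685692   0.         278.27121396]
 [  0.         497.67685692 210.77627323]
 [  0.           0.           1.        ]] [[-0.00289407 -0.99628087  0.08611655  0.44946967]
 [-0.99992158  0.0039324   0.01189011  0.00544415]
 [-0.01218454 -0.08607538 -0.99621412  1.21611425]
 [ 0.          0.          0.          1.        ]]
side [[478.54291169   0.         279.68338593]
 [  0.         478.54291169 214.16154832]
 [  0.           0.           1.        ]] [[ 0.99841291 -0.03237794  0.04607966  0.4928703 ]
 [-0.05616573 -0.51241851  0.85689713 -0.92037222]
 [-0.00413249 -0.85812525 -0.51342378  0.60463109]
 [ 0.          0.          0.          1.        ]]
```

View pics/top0.png

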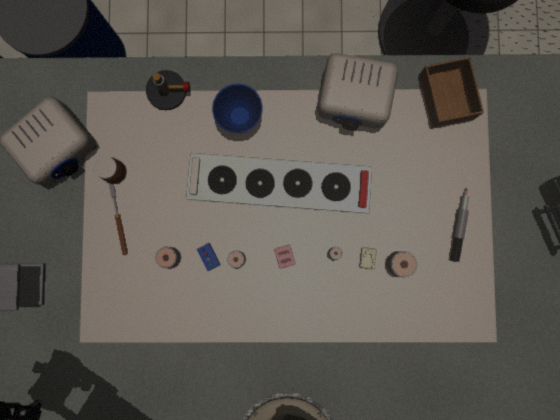

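View pics/side0.png

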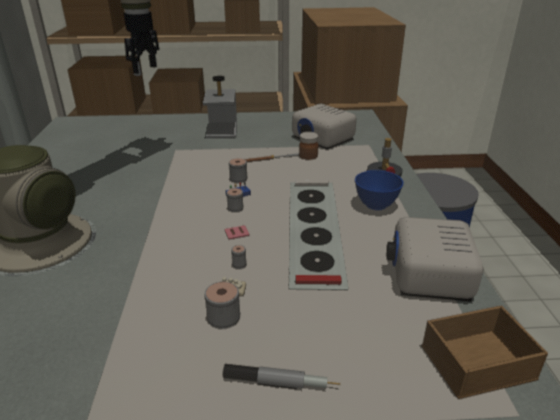

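The top view shows the rings (top view, px): large (167,257), medium (236,259), small (336,253) and extra large (403,264). The pads run d–a at (222,180), (260,183), (298,183) and (336,186). The red bar is at (364,189), the pad_a end, so small→a, medium→b, large→c and XL→d. The side view agrees, and everything is upright.

```bash
cat > h.py <<'E'
import numpy as np, cv2
from cell import telemetry, viewer, env
def proj(d,p):
    T=np.linalg.inv(d["world_from_camera"]); c=T[:3,:3]@np.array(p)+T[:3,3]; u=d["mtx"]@c; return u[:2]/u[2]
def back(d,uv,z):
    T=d["world_from_camera"]; r=T[:3,:3]@np.linalg.inv(d["mtx"])@np.array([uv[0],uv[1],1.]); o=T[:3,3]
    return o+r*(z-o[2])/r[2]
E
python3 - <<'E'
from h import *
d=viewer.get_image("top"); im=d["pixels"]; g=cv2.cvtColor(im,cv2.COLOR_RGB2GRAY).astype(float)
def cen(uv,r,sign):
    u,v=uv; p=g[v-r:v+r+1,u-r:u+r+1]*sign; w=np.clip(p-np.median(p)-8,0,None)
    Y,X=np.mgrid[v-r:v+r+1,u-r:u+r+1]; return np.array([(w*X).sum(),(w*Y).sum()])/w.sum()
for n,uv in dict(d=(222,180),c=(260,183),b=(298,183),a=(336,186)).items():
    c=cen(uv,5,1); print(n,c.round(2),back(d,c,.010).round(4))
for n,uv,h,r in (("L",(167,257),.054,4),("M",(236,259),.048,4),("S",(336,253),.042,3),("XL",(403,264),.06,5)):
    c=cen(uv,r,-1); print(n,c.round(2),back(d,c,h).round(4))
cv2.imwrite("pics/crop0.png",cv2.resize(im[150:285,150:425,::-1],None,fx=2.9,fy=2.9,interpolation=cv2.INTER_CUBIC))
w=viewer.get_image("wrist");s=telemetry.read_state();print(w["mtx"][0],w["world_from_camera"].round(3))
E
```

```text
d [221.62 179.27] [0.6318 0.1584 0.01  ]
c [259.62 182.58] [0.6231 0.0653 0.01  ]
b [297.26 182.62] [ 0.6226 -0.0268  0.01  ]
a [335.74 186.21] [ 0.6133 -0.1205  0.01  ]
L [165.36 257.36] [0.4419 0.2829 0.054 ]
M [235.29 259.04] [0.4375 0.1203 0.048 ]
S [335.49 252.82] [ 0.4514 -0.1146  0.042 ]
XL [403.69 263.99] [ 0.4252 -0.2693  0.06  ]
[306.94902538   0.         274.58294341] [[ 0.328  0.905  0.27   0.112]
 [ 0.945 -0.314 -0.094  0.543]
 [-0.001  0.286 -0.958  0.374]
 [ 0.     0.     0.     1.   ]]
```

View pics/crop0.png

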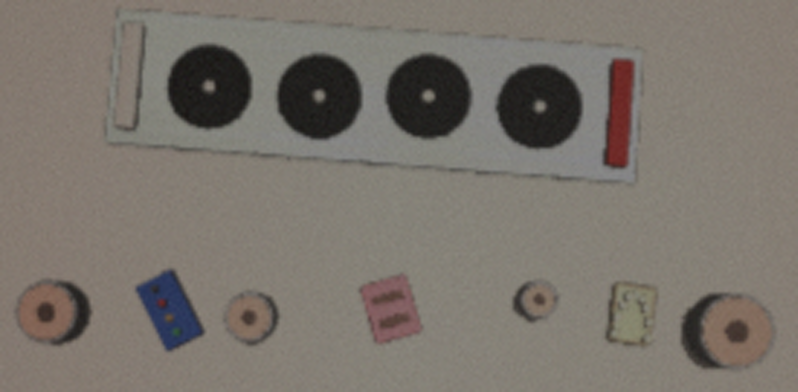

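Ring centres and pad dots agree with the crop, and the pad pitch comes out at about 93 mm as expected. I'll start with the small ring, with the jaws along world x.

{"method": "move_arm", "body": {"rows": [1,13,-32,0,0,0,-0.62,1,13,-32,0,0,0,-0.62,1,13,-32,0,0,0,-0.62,1,13,-32,0,0,0,-0.62,1,13,-32,0,0,0,-0.62,1,13,-32,0,0,0,-0.62,1,13,-32,0,0,0,-0.62,1,13,-32,0,0,0,-0.62,1,13,-32,0,0,0,-0.62,1,13,-32,0,0,0,-0.62]}}

```text
t: 1.03
tcp_pos: [0.3112, 0.1974, 0.2314]
tool_rot: [180.0, -0.0, 35.1]
force: [-0.2, 0.8, 0.2]
gripper_width: 0.0853
```

{"method": "move_arm", "body": {"rows": [1,14.1,-31.4,-6,0,0,-0.617,1,14.1,-31.4,-6,0,0,-0.617,1,14.1,-31.4,-6,0,0,-0.617,1,14.1,-31.4,-6,0,0,-0.617,1,14.1,-31.4,-6,0,0,-0.617,1,14.1,-31.4,-6,0,0,-0.617,1,14.1,-31.4,-6,0,0,-0.617,1,14.1,-31.4,-6,0,0,-0.617,1,14.1,-31.4,-6,0,0,-0.617,1,14.1,-31.4,-6,0,0,-0.617]}}

```text
t: 1.87
tcp_pos: [0.4524, -0.1162, 0.1702]
tool_rot: [-180.0, 0.1, -0.1]
force: [0.3, 0.6, 0.7]
gripper_width: 0.0853
```

```bash
python3 - <<'E'
from h import *
s=telemetry.read_state(); print(s["t"],s["tcp_pos"],s["tool_rot"],s["joint_pos"])
d=viewer.get_image("wrist"); print(d["world_from_camera"].round(3))
cv2.imwrite("pics/w1.png",d["pixels"][:,:,::-1]); print(proj(d,[.4514,-.1146,.042]), proj(d,[.6133,-.1205,.01]))
E
```

```text
1.8667 [ 0.4524286  -0.11620803  0.1702187 ] [-1.79975047e+02  5.45067751e-02 -1.42137409e-01] [-2.89716377e+01  1.70332080e+01  9.28020595e+01 -4.69986937e-03
  7.02245163e+01 -2.88278960e+01]
[[ 1.    -0.002 -0.001  0.453]
 [-0.002 -0.959 -0.285 -0.044]
 [-0.     0.285 -0.959  0.313]
 [ 0.     0.     0.     1.   ]]
[273.13681146 198.39322275] [432.36166398 195.71342926]
```

View pics/w1.png

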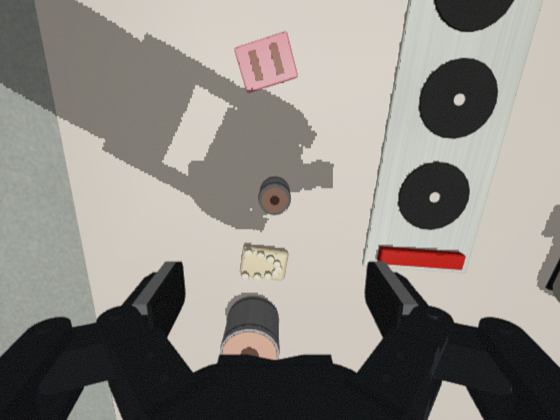

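The wrist view puts the small ring's hole at (274,200) against a predicted (273,198). Pad a's dot is at (434,197) against a predicted (432,196). That's about 1.5 mm agreement, so I'll descend and grip.

{"method": "move_arm", "body": {"rows": [1,0,0.05,-4,0,0,0,1,0,0.05,-8,0,0,0,1,0,0.05,-11,0,0,0,1,0,0.05,-13,0,0,0,1,0,0.05,-14.5,0,0,0,1,0,0.05,-15.3,0,0,0,1,0,0.05,-15.8,0,0,0,1,0,0.05,-15.8,0,0,0,0,0,0.05,-15.8,0,0,0,0,0,0.05,-15.8,0,0,0]}}

```text
t: 2.75
tcp_pos: [0.4516, -0.1138, 0.0143]
tool_rot: [180.0, -0.1, 0.0]
force: [-0.3, -0.2, 0.3]
gripper_width: 0.0639
```

{"method": "move_arm", "body": {"rows": [0,0,0,0,0,0,0,0,0,0,0,0,0,0,0,0,0,0,0,0,0,0,0,0,0,0,0,0,0,0,0,0,0,0,0,0,0,0,0,0,0,0,0,0,0,0,0,0,0,0,0,0,0,0,0,0]}}

```text
t: 3.42
tcp_pos: [0.4513, -0.114, 0.014]
tool_rot: [180.0, -0.0, -0.0]
force: [-1.1, 0.9, 7.3]
gripper_width: 0.0284
```

{"method": "move_arm", "body": {"rows": [0,0,0,0.5,0,0,0,0,0,0,1.5,0,0,0,0,0,0,3,0,0,0,0,0,0,5,0,0,0,0,0,0,7,0,0,0,0,0,0,8.5,0,0,0,0,0,0,9.5,0,0,0,0,0,0,10,0,0,0,0,0,0,10,0,0,0]}}

```text
t: 4.17
tcp_pos: [0.4515, -0.114, 0.1143]
tool_rot: [179.9, -0.1, -0.0]
force: [0.3, 0.1, -0.4]
gripper_width: 0.0283
```

```bash
python3 - <<'E'
from h import *
s=telemetry.read_state(); print(s["t"],s["tcp_pos"],s["tool_rot"],s["force"],s["gripper_width"])
d=viewer.get_image("wrist"); a=d["pixels"][150:420,80:480,::-1]
e=viewer.get_image("side"); b=e["pixels"][150:285,150:350,::-1]
cv2.imwrite("pics/w2.png",np.vstack([a,cv2.resize(b,(400,270))]))
t=s["tcp_pos"]
for z in (.042,0): print(proj(d,[.452,-.115,t[2]-.014+z])-[80,150])
E
```

```text
4.1667 [ 0.45146716 -0.11403011  0.11425824] [ 1.79948946e+02 -9.37634222e-02 -2.15962447e-03] [ 0.26595725  0.0924542  -0.3936827 ] 0.028290914722548726
[195.26368227 146.34023464]
[194.9037733  104.30135845]
```

View pics/w2.png

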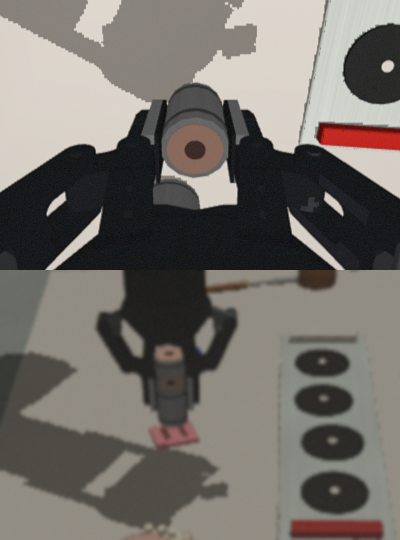

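The ring is held upright, with its hole at crop (194,150) and an offset of about 2 mm toward −y from the TCP. Next I carry it to pad a.

{"method": "move_arm", "body": {"rows": [0,1,0,0,0,0,0,0,3.5,-0.1,0,0,0,0,0,6.5,-0.2,0,0,0,0,0,9.5,-0.3,0,0,0,0,0,12.5,-0.4,0,0,0,0,0,14.8,-0.5,0,0,0,0,0,16,-0.55,-1,0,0,0,0,16.25,-0.55,-3,0,0,0,0,16.25,-0.55,-5,0,0,0,0,16.25,-0.55,-6,0,0,0]}}

```text
t: 5.1
tcp_pos: [0.6124, -0.1188, 0.0496]
tool_rot: [-179.9, 0.3, 0.0]
force: [0.2, -0.9, -1.0]
gripper_width: 0.0282
```

```bash
python3 - <<'E'
from h import *
s=telemetry.read_state(); print(s["t"],s["tcp_pos"],s["tool_rot"],s["force"],s["gripper_width"])
d=viewer.get_image("wrist"); cv2.imwrite("pics/w3.png",d["pixels"][:,:,::-1])
t=s["tcp_pos"]
print(proj(d,[t[0],t[1]-.002,t[2]+.028]),proj(d,[.614,-.1215,.01]))
E
```

```text
5.1 [ 0.61241286 -0.11878724  0.04962833] [-1.79883999e+02  2.90839326e-01  6.78068986e-03] [ 0.24375789 -0.87665695 -0.96250789] 0.028174903790168727
[273.60429274 298.32547559] [276.84451072 239.86739422]
```

View pics/w3.png

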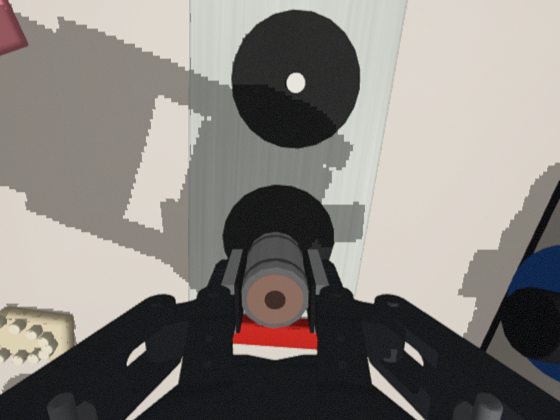

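The ring's hole is at (275,300) against a predicted (273.6,298). The pad spans columns 222–334, centred near 278, matching the prediction. I'll lower it now.

{"method": "move_arm", "body": {"rows": [0,0.05,0,-0.8,0,0,0,0,0.05,0,-1.5,0,0,0,0,0.05,0,-2.1,0,0,0,0,0.05,0,-2.5,0,0,0,0,0.05,0,-2.75,0,0,0,0,0.05,0,-2.9,0,0,0,0,0.05,0,-2.9,0,0,0,0,0.05,0,-2.9,0,0,0]}}

```text
t: 5.82
tcp_pos: [0.6143, -0.1194, 0.0246]
tool_rot: [180.0, -0.0, -0.0]
force: [-0.8, -0.2, -1.6]
gripper_width: 0.0283
```

```bash
python3 - <<'E'
from h import *
s=telemetry.read_state(); print(s["t"],s["tcp_pos"],s["tool_rot"],s["force"],s["gripper_width"])
E
```

```text
5.8167 [ 0.61433396 -0.11944495  0.02462253] [ 1.79988223e+02 -2.79411332e-02 -1.02529948e-03] [-0.81968269 -0.19316735 -1.62902339] 0.028330999272836093
```

{"method": "move_arm", "body": {"rows": [0,0,0,-0.05,0,0,0,0,0,0,-0.05,0,0,0,0.45,0,0,-0.05,0,0,0,0.6,0,0,-0.05,0,0,0,1,0,0,-0.05,0,0,0,1,0,0,-0.05,0,0,0,1,0,0,-0.05,0,0,0,1,0,0,1,0,0,0,1,0,0,3.5,0,0,0,1,0,0,7,0,0,0]}}

```text
t: 6.65
tcp_pos: [0.613, -0.119, 0.0935]
tool_rot: [-179.9, 0.3, -0.0]
force: [0.5, 0.1, -0.5]
gripper_width: 0.0855
```

{"method": "move_arm", "body": {"rows": [1,0,0,4,0,0,0,1,-2,3,7,0,0,0,1,-4,7,7,0,0,0,1,-7,10,7,0,0,0,1,-10,13,7,0,0,0,1,-13,16,7,0,0,0,1,-15,19.5,7,0,0,0,1,-17,22,7,0,0,0,1,-17.6,23.9,7,0,0,0,1,-17.6,23.9,7,0,0,0]}}

```text
t: 7.48
tcp_pos: [0.4362, 0.1225, 0.1655]
tool_rot: [-180.0, -0.0, 0.2]
force: [0.2, 1.0, 0.6]
gripper_width: 0.0856
```

```bash
python3 - <<'E'
from h import *
s=telemetry.read_state(); print(s["t"],s["tcp_pos"],s["tool_rot"],s["force"],s["gripper_width"])
d=viewer.get_image("wrist"); a=d["pixels"][...,::-1]
e=viewer.get_image("top"); b=e["pixels"][150:285,150:425,::-1]
cv2.imwrite("pics/w4.png",np.vstack([cv2.resize(a,(480,360)),cv2.resize(b,(480,236))]))
print(proj(d,[.4375,.1203,.048])*480/560)
print((proj(e,[.6145,-.1215,.052])-[150,150])*480/275)
E
```

```text
7.4833 [0.43619614 0.12248105 0.1654511 ] [-1.79958196e+02 -4.12476360e-02  2.10393480e-01] [0.19362077 1.02031674 0.61092733] 0.08558430312549892
[236.12773752 176.26223272]
[328.09641915  58.13360749]
```

View pics/w4.png

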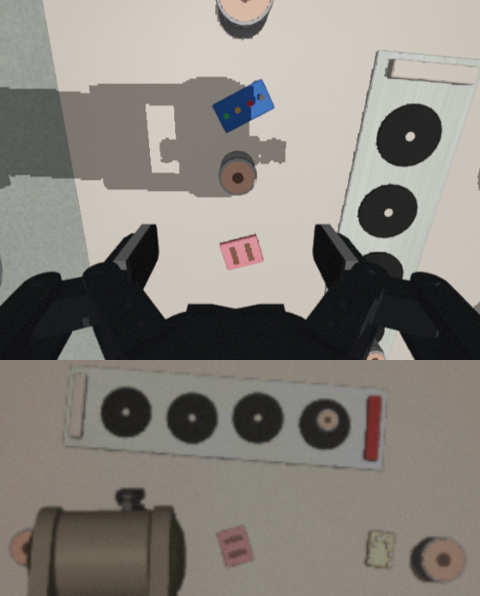

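The small ring stands on pad a at (327,59) in the top crop, against a predicted (328,58). The medium ring's hole is at (237,178) against (236,176), about 1.5 mm of y correction.

{"method": "move_arm", "body": {"rows": [1,0,-0.1,-4,0,0,0,1,0,-0.1,-8,0,0,0,1,0,-0.1,-11,0,0,0,1,0,-0.1,-13,0,0,0,1,0,-0.1,-14.2,0,0,0,1,0,-0.1,-14.8,0,0,0,1,0,-0.1,-15,0,0,0,1,0,-0.1,-15,0,0,0,0,0,-0.1,-15,0,0,0,0,0,-0.1,-15,0,0,0]}}

```text
t: 8.42
tcp_pos: [0.4388, 0.1185, 0.0151]
tool_rot: [180.0, -0.1, -0.0]
force: [0.6, -0.7, 0.1]
gripper_width: 0.0638
```

{"method": "move_arm", "body": {"rows": [0,0,0,0,0,0,0,0,0,0,0,0,0,0,0,0,0,0,0,0,0,0,0,0,0,0,0,0,0,0,0,0,0,0,0,0,0,0,0,0,0,0,0,0,0,0,0,0,0]}}

```text
t: 9.0
tcp_pos: [0.4385, 0.1187, 0.0151]
tool_rot: [180.0, -0.1, 0.0]
force: [-1.7, -0.7, 7.4]
gripper_width: 0.0391
```

{"method": "move_arm", "body": {"rows": [0,0,0,0.5,0,0,0,0,0,0,1.5,0,0,0,0,0,0,3,0,0,0,0,0,0,5,0,0,0,0,0,0,7,0,0,0,0,1,-1,8,0,0,0,0,3,-3,9,0,0,0,0,5.5,-5,9,0,0,0,0,8,-7,9,0,0,0,0,10.5,-9,9,0,0,0]}}

```text
t: 9.83
tcp_pos: [0.544, 0.0277, 0.1049]
tool_rot: [-180.0, -0.0, 0.0]
force: [1.0, 1.2, -1.6]
gripper_width: 0.0386
```

{"method": "move_arm", "body": {"rows": [0,2.5,-2,0,0,0,0,0,5,-3.6,-0.5,0,0,0,0,7,-5,-1,0,0,0,0,8,-5.7,-2.5,0,0,0,0,8,-5.7,-4,0,0,0,0,8,-5.7,-4.5,0,0,0,0,8,-5.7,-4.5,0,0,0,0,8,-5.7,-4.5,0,0,0]}}

```text
t: 10.5
tcp_pos: [0.623, -0.028, 0.0599]
tool_rot: [-180.0, 0.0, 0.0]
force: [1.0, 1.9, -1.0]
gripper_width: 0.0386
```

```bash
python3 - <<'E'
from h import *
s=telemetry.read_state(); print(s["t"],s["tcp_pos"],s["tool_rot"],s["force"],s["gripper_width"])
d=viewer.get_image("wrist"); cv2.imwrite("pics/w5.png",d["pixels"][:,:,::-1])
t=s["tcp_pos"]
print(proj(d,[t[0],t[1],t[2]+.033]),proj(d,[.6233,-.028,.01]),proj(d,[.624,.0638,.01]))
for p in ([.6233,-.064,.01],[.6233,.008,.01],[.5873,-.028,.01],[.6593,-.028,.01]): print(proj(d,p))
E
```

```text
10.5 [ 0.62299918 -0.02801771  0.05985123] [-1.79995590e+02  6.82599018e-03  2.36713144e-02] [ 0.99775708  1.91101367 -1.03436241] 0.038636740000731244
[273.95795305 301.04809505] [274.5536849  230.12906309] [275.82223194  82.59007955]
[274.53082553 278.21102654]
[274.5789494 176.9882056]
[220.7677318  230.11968748]
[328.32320447 230.13843584]
```

View pics/w5.png

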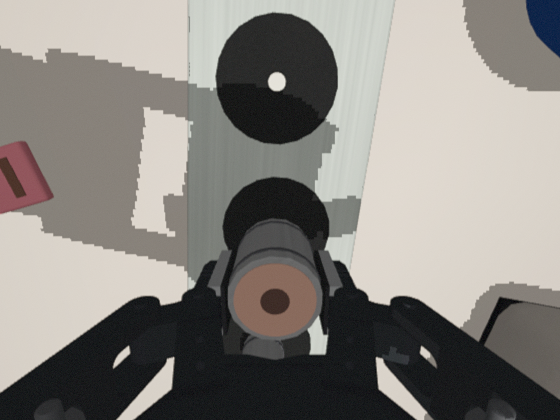

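Ring M's hole is at (275,301) against (274,301), so it's centred on the TCP. Pad b spans columns 223–329 (centre 276) with its top edge at row 178, so I shift +0.7 mm in x. Pad c's dot is at (277,82), giving (0.6248, 0.0642). I'll lower and release.

{"method": "move_arm", "body": {"rows": [0,0.07,-0.03,-1,0,0,0,0,0.07,-0.03,-1.9,0,0,0,0,0.07,-0.03,-2.6,0,0,0,0,0.07,-0.03,-3.1,0,0,0,0,0.07,-0.03,-3.35,0,0,0,0,0.07,-0.03,-3.45,0,0,0,0,0.07,-0.03,-3.45,0,0,0,0,0.07,-0.03,-3.45,0,0,0,0,0.07,-0.03,-3.45,0,0,0]}}

```text
t: 11.3
tcp_pos: [0.6237, -0.0286, 0.0252]
tool_rot: [-180.0, 0.0, 0.0]
force: [-3.9, 0.6, 5.2]
gripper_width: 0.0388
```

{"method": "move_arm", "body": {"rows": [0.55,0,0,0,0,0,0,0.7,0,0,0,0,0,0,1,0,0,0,0,0,0,1,0,0,0,0,0,0,1,0,0,0,0,0,0,1,0,0,1,0,0,0,1,0,0,3,0,0,0,1,0,0,6,0,0,0,1,0,0,10,0,0,0,1,0,0,14,0,0,0]}}

```text
t: 12.13
tcp_pos: [0.6234, -0.0286, 0.1668]
tool_rot: [-180.0, 0.1, -0.0]
force: [0.4, 0.1, 0.4]
gripper_width: 0.0854
```

{"method": "move_arm", "body": {"rows": [1,-2,3.5,0,0,0,0,1,-4,7,0,0,0,0,1,-6,10.5,0,0,0,0,1,-8,14,0,0,0,0,1,-10,17.5,0,0,0,0,1,-12,21,0,0,0,0,1,-14,24,0,0,0,0,1,-16,27,0,0,0,0,1,-18.1,31,0,0,0,0,1,-18.1,31,0,0,0,0]}}

```text
t: 12.97
tcp_pos: [0.4395, 0.2857, 0.1658]
tool_rot: [-179.9, 0.0, 0.3]
force: [-0.4, 0.1, -0.3]
gripper_width: 0.0856
```

```bash
python3 - <<'E'
from h import *
s=telemetry.read_state(); print(s["t"],s["tcp_pos"],s["tool_rot"],s["force"],s["gripper_width"])
d=viewer.get_image("wrist"); a=d["pixels"][...,::-1]
e=viewer.get_image("top"); b=e["pixels"][150:285,150:425,::-1]
cv2.imwrite("pics/w6.png",np.vstack([cv2.resize(a,(480,360)),cv2.resize(b,(480,236))]))
print(proj(d,[.4425,.2815,.054])*480/560)
print((proj(e,[.6243,-.0285,.058])-[150,150])*480/275)
E
```

```text
12.9667 [0.43954385 0.28570753 0.16584393] [-1.79905663e+02  1.60708077e-03  2.82611433e-01] [-0.4439488  0.1065508 -0.2574009] 0.08557966731246337
[237.84941142 179.82868557]
[259.24167214  50.59721369]
```

View pics/w6.png

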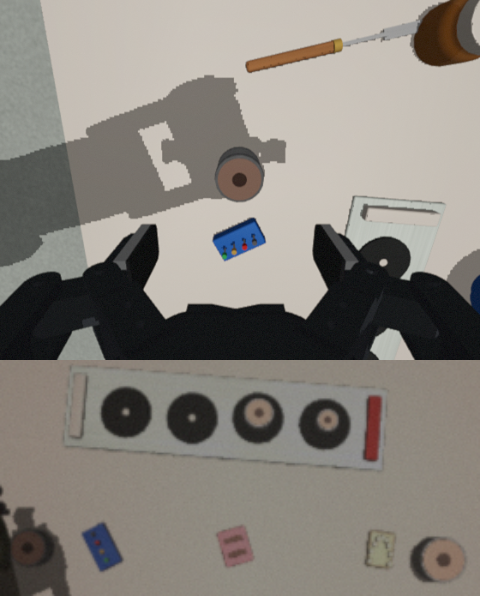

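The medium ring stands on pad b, with its hole at crop (258,51) against a predicted (259,51). The large ring's hole is at (239,180) against (238,180).

{"method": "move_arm", "body": {"rows": [1,0.05,0,-4,0,0,0,1,0.05,0,-8,0,0,0,1,0.05,0,-11,0,0,0,1,0.05,0,-13,0,0,0,1,0.05,0,-14.2,0,0,0,1,0.05,0,-14.7,0,0,0,1,0.05,0,-14.9,0,0,0,1,0.05,0,-14.9,0,0,0,0,0.05,0,-14.9,0,0,0,0,0.05,0,-14.9,0,0,0]}}

```text
t: 13.9
tcp_pos: [0.444, 0.2813, 0.0168]
tool_rot: [-180.0, -0.1, -0.0]
force: [-0.4, 0.6, 0.3]
gripper_width: 0.064
```

{"method": "move_arm", "body": {"rows": [0,0,0,0,0,0,0,0,0,0,0,0,0,0,0,0,0,0,0,0,0,0,0,0,0,0,0,0,0,0,0,0,0,0,0,0,0,0,0,0,0,0,0,0,0,0,0,0,0]}}

```text
t: 14.48
tcp_pos: [0.4438, 0.2814, 0.0169]
tool_rot: [-180.0, -0.1, 0.0]
force: [-0.7, -0.7, 5.7]
gripper_width: 0.0487
```

{"method": "move_arm", "body": {"rows": [0,0,0,0.3,0,0,0,0,0,0,1,0,0,0,0,0,0,2.2,0,0,0,0,0,0,4,0,0,0,0,0,0,6,0,0,0,0,0.5,-0.5,8,0,0,0,0,1.7,-2,9,0,0,0,0,3.5,-4,9,0,0,0,0,5.5,-6.5,9,0,0,0,0,7.5,-9,9,0,0,0]}}

```text
t: 15.32
tcp_pos: [0.5188, 0.1906, 0.1067]
tool_rot: [-180.0, -0.0, 0.1]
force: [0.6, 0.5, -2.3]
gripper_width: 0.0487
```

{"method": "move_arm", "body": {"rows": [0,2.2,-2.6,0,0,0,0,0,4.5,-5.3,0,0,0,0,0,6.8,-8,0,0,0,0,0,8.8,-10.5,0,0,0,0,0,10.1,-12.1,-1,0,0,0,0,10.6,-12.7,-2.5,0,0,0,0,10.6,-12.7,-4,0,0,0,0,10.6,-12.7,-4.5,0,0,0,0,10.6,-12.7,-4.5,0,0,0,0,10.6,-12.7,-4.5,0,0,0]}}

```text
t: 16.15
tcp_pos: [0.6244, 0.0647, 0.0615]
tool_rot: [-180.0, -0.0, 0.0]
force: [-0.1, -0.4, -2.2]
gripper_width: 0.0487
```

```bash
python3 - <<'E'
from h import *
s=telemetry.read_state(); print(s["t"],s["tcp_pos"],s["tool_rot"],s["force"],s["gripper_width"])
d=viewer.get_image("wrist"); cv2.imwrite("pics/w7.png",d["pixels"][:,:,::-1])
t=s["tcp_pos"]
print(proj(d,[t[0],t[1],t[2]+.037]),proj(d,[.6248,.0642,.01]),proj(d,[.633,.157,.01]))
for p in ([.6248,.0642+.036,.01],[.6248-.036,.0642,.01],[.6248+.036,.0642,.01]): print(proj(d,p))
E
```

```text
16.15 [0.62436248 0.06470299 0.06149913] [-1.79997210e+02 -1.33746227e-02  2.95950603e-02] [-0.11445151 -0.40753936 -2.17496665] 0.04869593660609505
[273.95321965 306.8487134 ] [274.70959989 230.01416478] [288.74907772  82.04482996]
[274.74980644 177.33220447]
[221.36679367 230.00553889]
[328.02897826 230.02278688]
```

View pics/w7.png

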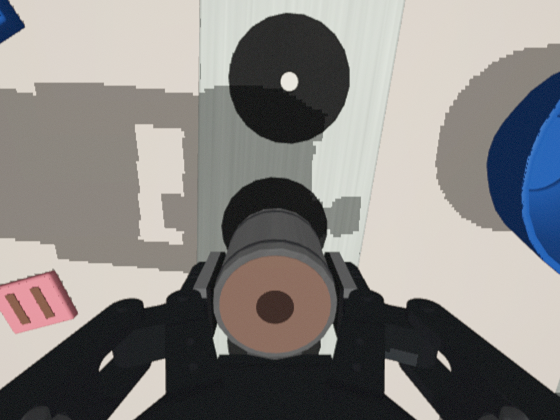

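Ring L's hole is at (275,307) against (274,307). Pad c spans columns 222–327 with its top edge at row 178, as predicted. Pad d's dot is at (289,82), giving (0.6336, 0.157). I'll lower, release and head for the XL ring.

{"method": "move_arm", "body": {"rows": [0,0,-0.05,-1,0,0,0,0,0,-0.05,-1.9,0,0,0,0,0,-0.05,-2.6,0,0,0,0,0,-0.05,-3.1,0,0,0,0,0,-0.05,-3.35,0,0,0,0,0,-0.05,-3.45,0,0,0,0,0,-0.05,-3.45,0,0,0,0,0,-0.05,-3.45,0,0,0,0,0,-0.05,-3.45,0,0,0]}}

```text
t: 16.95
tcp_pos: [0.6241, 0.0639, 0.0269]
tool_rot: [180.0, 0.0, 0.0]
force: [-4.5, 0.3, 5.7]
gripper_width: 0.0487
```

{"method": "move_arm", "body": {"rows": [0.65,0,0,0,0,0,0,0.8,0,0,0,0,0,0,1,0,0,0,0,0,0,1,0,0,0,0,0,0,1,0,0,0,0,0,0,1,0,0,1,0,0,0,1,0,0,3,0,0,0,1,0,0,6,0,0,0,1,0,0,10,0,0,0,1,0,0,14,0,0,0]}}

```text
t: 17.78
tcp_pos: [0.6239, 0.0639, 0.1683]
tool_rot: [-180.0, 0.1, 0.0]
force: [0.7, 0.2, -1.2]
gripper_width: 0.0853
```

{"method": "move_arm", "body": {"rows": [1,-2,-3.3,0,0,0,0,1,-4,-6.6,0,0,0,0,1,-6,-10,0,0,0,0,1,-8,-13.3,0,0,0,0,1,-10,-16.6,0,0,0,0,1,-12,-20,0,0,0,0,1,-14,-23.5,0,0,0,0,1,-16,-27,0,0,0,0,1,-18,-30.3,0,0,0,0,1,-19.8,-33.5,0,0,0,0]}}

```text
t: 18.62
tcp_pos: [0.425, -0.2727, 0.1672]
tool_rot: [180.0, -0.0, -0.0]
force: [1.0, -0.2, -0.2]
gripper_width: 0.0855
```

```bash
python3 - <<'E'
from h import *
s=telemetry.read_state(); print(s["t"],s["tcp_pos"],s["tool_rot"],s["force"],s["gripper_width"])
d=viewer.get_image("wrist"); a=d["pixels"][...,::-1]
e=viewer.get_image("top"); b=e["pixels"][150:285,150:425,::-1]
cv2.imwrite("pics/w8.png",np.vstack([cv2.resize(a,(480,360)),cv2.resize(b,(480,236))]))
print(proj(d,[.426,-.270,.06])*480/560)
print((proj(e,[.6248,.0642,.064])-[150,150])*480/275)
E
```

```text
18.6167 [ 0.4250197  -0.27274651  0.16724138] [ 1.79952848e+02 -3.90699053e-02 -1.78954574e-02] [ 0.98903872 -0.16380165 -0.20070577] 0.08546358647615643
[235.85441937 174.13666991]
[190.13113471  49.88147955]
```

View pics/w8.png

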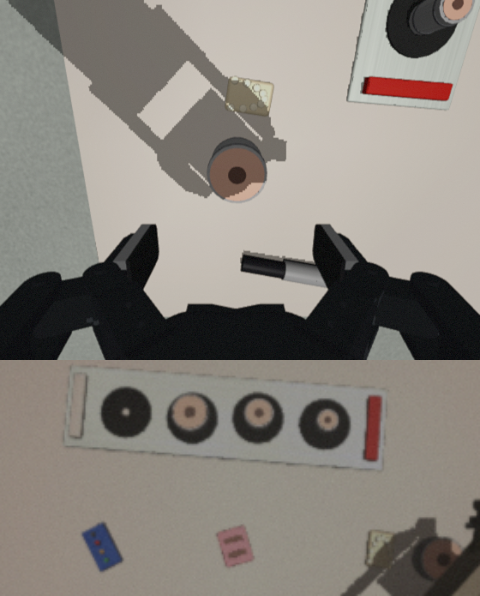

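The large ring stands on pad c at (190,50) against a predicted (190,50). The XL hole is at (237,175) against (236,174).

{"method": "move_arm", "body": {"rows": [1,0.07,0,-4,0,0,0,1,0.07,0,-7,0,0,0,1,0.07,0,-10,0,0,0,1,0.07,0,-12.5,0,0,0,1,0.07,0,-14,0,0,0,1,0.07,0,-14.7,0,0,0,1,0.07,0,-14.9,0,0,0,1,0.07,0,-14.9,0,0,0,0,0.07,0,-14.9,0,0,0,0,0.07,0,-14.9,0,0,0]}}

```text
t: 19.55
tcp_pos: [0.4276, -0.2715, 0.0184]
tool_rot: [179.9, -0.1, 0.0]
force: [-0.6, 0.2, -0.1]
gripper_width: 0.0637
```

{"method": "move_arm", "body": {"rows": [0,0,0,0,0,0,0,0,0,0,0,0,0,0,0,0,0,0,0,0,0,0,0,0,0,0,0,0,0,0,0,0,0,0,0,0,0,0,0,0,0,0]}}

```text
t: 20.05
tcp_pos: [0.4275, -0.2715, 0.0187]
tool_rot: [179.9, -0.1, 0.0]
force: [-0.1, 0.3, 7.6]
gripper_width: 0.0589
```

{"method": "move_arm", "body": {"rows": [0,0,0,0.3,0,0,0,0,0,0,0.9,0,0,0,0,0,0,2,0,0,0,0,0,0,3.5,0,0,0,0,0,0,5.5,0,0,0,0,0,0,7.5,0,0,0,0,0,0,9.5,0,0,0,0,0,0.5,11,0,0,0,0,0,1.5,12,0,0,0,0,0,3,12.5,0,0,0]}}

```text
t: 20.88
tcp_pos: [0.4272, -0.2411, 0.1436]
tool_rot: [179.9, -0.1, -0.1]
force: [0.1, 0.3, -3.3]
gripper_width: 0.0586
```

{"method": "move_arm", "body": {"rows": [0,0,2,0,0,0,0,0,0,4.5,0,0,0,0,0,0,7.5,0,0,0,0,0,0,10.5,0,0,0,0,0,0,13.5,0,0,0,0,0,0,16.5,0,0,0,0,0,0,19.5,0,0,0,0,0,0,22.5,0,0,0,0,0,0,25.5,0,0,0,0,0,0,28.5,0,0,0,0]}}

```text
t: 21.72
tcp_pos: [0.4256, 0.0463, 0.1419]
tool_rot: [-180.0, 0.1, 0.0]
force: [0.5, 0.3, -3.3]
gripper_width: 0.0589
```

{"method": "move_arm", "body": {"rows": [0,1,2.8,0,0,0,0,0,3,5.3,0,0,0,0,0,5.5,7.5,0,0,0,0,0,8,9.3,0,0,0,0,0,10.5,10.5,0,0,0,0,0,13,11.2,0,0,0,0,0,15.5,11.3,0,0,0,0,0,18,11.3,-1,0,0,0,0,19.8,11.3,-2.5,0,0,0,0,20.7,11.3,-4,0,0,0]}}

```text
t: 22.55
tcp_pos: [0.6348, 0.1578, 0.1008]
tool_rot: [-180.0, 0.0, 0.0]
force: [-0.6, 0.3, -3.6]
gripper_width: 0.0586
```

{"method": "move_arm", "body": {"rows": [0,0,0,-2,0,0,0,0,0,0,-3.5,0,0,0,0,0,0,-4,0,0,0,0,0,0,-4,0,0,0,0,0,0,-4,0,0,0]}}

```text
t: 22.97
tcp_pos: [0.6338, 0.1574, 0.0627]
tool_rot: [-180.0, 0.0, 0.0]
force: [0.9, 0.8, -3.1]
gripper_width: 0.0589
```

```bash
python3 - <<'E'
from h import *
s=telemetry.read_state(); print(s["t"],s["tcp_pos"],s["tool_rot"],s["force"],s["gripper_width"])
d=viewer.get_image("wrist"); cv2.imwrite("pics/w9.png",d["pixels"][:,:,::-1])
t=s["tcp_pos"]
print(proj(d,[t[0],t[1],t[2]+.0415]))
for p in ([.6336,.157+.036,.01],[.6336-.036,.157,.01],[.6336+.036,.157,.01]): print(proj(d,p))
E
```

```text
22.9667 [0.6337583  0.15742271 0.06272496] [-1.79996012e+02  7.95198309e-03  2.62969286e-02] [ 0.92781874  0.77068896 -3.13960007] 0.05887412540018488
[273.87722206 313.72038491]
[273.83327353 176.82214132]
[220.79566652 229.22873654]
[326.87294522 229.25224383]
```

View pics/w9.png

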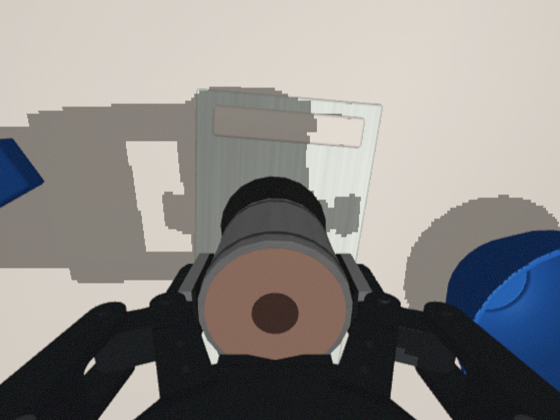

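The XL hole is at (275,313) against (274,314). Pad d spans columns 222–326 with its top edge at row 177, so it's aligned. I'll lower, release and retreat.

{"method": "move_arm", "body": {"rows": [0,-0.03,-0.03,-1,0,0,0,0,-0.03,-0.03,-1.9,0,0,0,0,-0.03,-0.03,-2.6,0,0,0,0,-0.03,-0.03,-3.05,0,0,0,0,-0.03,-0.03,-3.3,0,0,0,0,-0.03,-0.03,-3.4,0,0,0,0,-0.03,-0.03,-3.4,0,0,0,0,-0.03,-0.03,-3.4,0,0,0,0,-0.03,-0.03,-3.4,0,0,0]}}

```text
t: 23.77
tcp_pos: [0.6338, 0.1566, 0.0288]
tool_rot: [-180.0, -0.0, 0.0]
force: [-3.7, -1.4, 4.0]
gripper_width: 0.0588
```

{"method": "move_arm", "body": {"rows": [0.8,0,0,0,0,0,0,0.9,0,0,0,0,0,0,1,0,0,0,0,0,0,1,0,0,0,0,0,0,1,0,0,0,0,0,0,1,0,0,1,0,0,0,1,0,0,3,0,0,0,1,0,0,6,0,0,0,1,0,0,10,0,0,0,1,0,0,14,0,0,0]}}

```text
t: 24.6
tcp_pos: [0.6333, 0.1565, 0.1703]
tool_rot: [180.0, 0.1, -0.0]
force: [1.3, 0.2, -0.3]
gripper_width: 0.085
```

{"method": "move_arm", "body": {"rows": [1,-3,2,2,0,0,0,1,-6,4,4,0,0,0,1,-9,6,4,0,0,0,1,-12,8,4,0,0,0,1,-15,10,4,0,0,0,1,-18,12,4,0,0,0,1,-21,14,4,0,0,0,1,-24,16,4,0,0,0,1,-25,18,4,0,0,0,1,-25,18,4,0,0,0]}}

```text
t: 25.43
tcp_pos: [0.3813, 0.339, 0.2095]
tool_rot: [-179.9, -0.0, 0.2]
force: [0.0, 0.1, -0.2]
gripper_width: 0.0854
```

```bash
python3 - <<'E'
from h import *
s=telemetry.read_state(); print(s["t"],s["tcp_pos"])
d=viewer.get_image("side"); a=d["pixels"][150:310,220:420,::-1]
e=viewer.get_image("top"); b=e["pixels"][145:220,175:385,::-1]
cv2.imwrite("pics/w10.png",np.vstack([cv2.resize(a,(400,320),interpolation=2),cv2.resize(b,(735,262),interpolation=2)[:,:400]]) if 0 else cv2.resize(b,(735,262),interpolation=2))
cv2.imwrite("pics/w11.png",cv2.resize(a,(600,480),interpolation=2))
for n,p,h in (("S",(.6145,-.1215),.042),("M",(.6243,-.0285),.048),("L",(.6248,.0642),.054),("XL",(.6336,.157),.06)):
    print(n,(proj(e,[*p,h+.01])-[175,145])*3.5,(proj(d,[*p,h+.01])-[220,150])*3)
E
```

```text
25.4333 [0.38127589 0.33900382 0.20954436]
S [570.40167381 134.06999418] [295.2860833  282.30511095]
M [432.33356132 118.95795453] [292.95955284 203.1542487 ]
L [293.75253575 117.52275847] [279.21587089 135.36222643]
XL [153.95748743 103.72358316] [277.05496757  75.83694109]
```

View pics/w10.png

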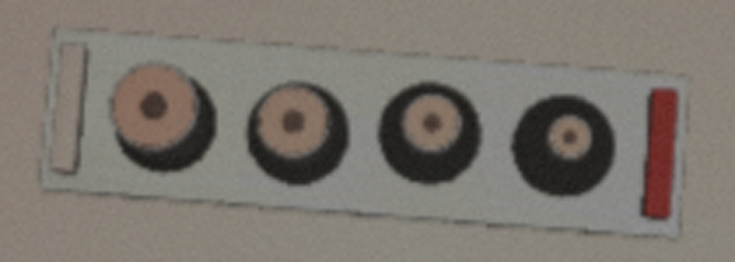

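View pics/w11.png

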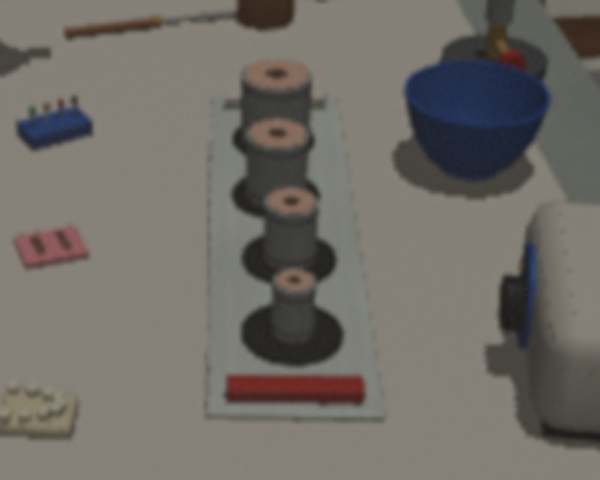

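The top view shows holes at XL (153,106), L (292,121), M (431,122) and S (569,136), each within 1 camera pixel (about 2 mm) of where pad centring puts them. The side view shows all four upright on their pads, with the smallest next to the red bar and the gripper clear.

```bash
python3 -c "
from cell import finish_job; print(finish_job())"
```

```text
the job is handed in; nothing more can be done
None
```

All four casting rings are standing upright on the pads in size order, and the job is handed in after about 25 s of robot time. The red bar was at the pad_a end, so small went on pad_a, medium on pad_b, large on pad_c and extra large on pad_d.

- **Final position:** in the last top view each ring's hole was within about one camera pixel (about 2 mm) of where a centred ring should appear.
- **Standing still:** the side view showed all four rings upright, with the arm clear of everything.
- **Forces:** the wrist force readings stayed below about 10 N.
- **Small disagreements:** the top and wrist cameras differed by 1–2 mm, which is within their calibration. The measured grip widths were 1–2 mm under the true diameters. No check failed.

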